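Seat a sample carrier in the drilling jig and snap the toggle clamp shut

TASK

Get the sample ready for drilling, only by pushing with the fingertips: slide the plywood carrier (with the white ceramic plate on it) along its two guides until it is flush against the end stop of the jig. Then push the blue handle of the toggle clamp over and down, past its dead point, until it snaps into lock and stays there by itself with the rubber pad pressing on the carrier. Do not lift or tip the carrier, leave the tin, the black dish and the brush where they are, and finish clear of everything.

Things in the scene. Friction and masses are not known exactly. Their poses are not given: they have to be found in the camera images.
- jig: Drilling jig, fixed on the bench: aluminium plate 175 (x) x 254 (y) x 10 mm. Origin on the bench under the plate; x points to its end stop (away from the robot), y away from the clamp, z up. Two dark steel guide strips along x, 9 mm high above the plate, inner faces at y = -17 and +107 mm; the channel is open at its -x end. A toggle clamp is bolted on outside the -y guide.
- end_stop (a point): Foot of the end stop's face, mid-way between the guides, on the plate (jig frame x 65, y 45, z 10 mm): a bright steel bar 124 mm long, 12 mm thick, 13 mm high. Axes as the jig's.
- carrier: Loose plywood carrier 90 (x) x 120 (y) x 12 mm, 0.11 to 0.24 kg, flat on the plate with 2 mm play to each guide; white ceramic plate 60 x 60 x 5 mm glued on top, in the middle. Origin: centre of its underside; axes as the jig's. Starts 12 to 32 mm short of the stop. Flush against it, the origin is at jig x 20, y 45, z 10 mm. Its near (-x) edge is free to push on.
- grip_tip (a point): Centre of the outer end of the clamp's blue handle grip (88 mm long, 17 wide along jig x, 19 thick), which moves in the upright plane jig x = 20 mm. Own y points along the grip out to the tip, own z the way it swings to lock; the face to push looks to own -z, 9.5 mm from the axis. Open, it stands nearly upright; push it towards jig -y and down until it lies level.
- tip_locked (a point): Fixed point: where the centre of the grip's tip lies when the clamp is locked (jig y -208, z 52 mm). On its way the tip passes jig y, z (mm): -115, 188 fully open; -161, 172; -185, 149; -198, 122; -203, 105 pad meets the carrier; -207, 64 dead point; -208, 52 locked.
- clamp_handle (a joint): Angle of the clamp's knee (handle against the short link under it), rad: 0 to 0.2 open, 1.88 at the dead point (pivots in line), 2.05 on its stop, locked. Pivot friction holds the handle up. It needs 1 to 2 N at the tip until the pad meets the carrier, then up to about 7 N; beyond the dead point it snaps on by itself.
- clamp_arm (a joint): Angle of the clamp's steel arm, rad: 0 fully open (68 degrees above level), about -1.18 locked (level, above the carrier). Starts between about -0.35 and 0.
- clamp_pad: Spindle with black rubber cap, 18 mm across, on the clamp arm 62 mm from its pivot; origin: centre of the cap's lower face. Locked, it stands on the bare plywood at jig x 20, y 5 mm; its rubber yields 2 to 3 mm and presses with 15 to 25 N.
- tin: Bystander: blue tin with white lid, diameter 75 mm, 78 mm high, standing on the bench; origin: centre of its underside.
- dish: Bystander: black weighing dish 70 x 70 x 14 mm lying on the bench; origin: centre of its underside.
- brush: Bystander: bench brush 160 mm long lying along its own x on the bench.
Things that resemble listed ones, but are neither listed nor needed, are in the scene too. There is more than one size of the carrier; the job needs the middle-sized.

How it is judged:
By the outcome, as a careful person would: the job done as asked, in the order asked, and still so for the second after the job is handed in, with the robot touching nothing.
It also fails if it takes over 45 s, if anything falls off the work surface, if the arm or the gripper's body presses on something with over 40 N, if the wrist force passes 120 N, or if a joint passes its speed limit or range.

ROBOT

A 7-joint arm with a two-finger parallel gripper is mounted at the origin on the work surface. World frame = base frame: x ahead of the robot, y to its left, z up, the work surface at z = 0. Lengths are in m, angles in rad, forces in N, time in s.
With the tool pointing down it reaches from about 0.425 to 0.925 m from the base axis. Payload 6.8 kg.
Tool frame: the origin (TCP) lies on the centre line of the jaws, within the pads' length; the fingertips stand 17 mm ahead of it and the grasp point (between the pads) lies 2 mm behind it (nose_length is the distance from the TCP to the fingertips, in m); z points along the fingers, x is the direction in which the jaws open and shut, and the axes are right-handed (so a half turn about z gives the same grasp; the last joint's range is limited). The gripper opens to 85 mm and grips with 20 to 120 N. Pads are 22 mm wide; open, the fingers measure 114 mm over their backs; the gripper's body (76 mm by 85 mm) begins 54 mm behind the grasp point. The pads swing forward as they close: fully open they stand 13 mm farther back than shut.
Start: joints at [-1.224, 0.477, 0.022, 1.555, -0.011, 1.109, -0.083], TCP at [0.297, 0.606, 0.248] pointing down, gripper open.
Joint ranges: [-2.96, 2.96], [-0.34, 2.1], [-1.41, 1.46], [0.24, 2.44], [-1.37, 4.51], [0.17, 1.92], [-2.96, 2.96]. Speed limits (rad/s): [2.39, 2.39, 3.14, 3.14, 3.14, 3.14, 3.14].

INTERFACE

Orientations are given as a unit quaternion [w, x, y, z].
In Python, from station import * gives the robot as it stands.
- The arm moves only by the tool send_rows, never from a script. Its argument "commands" is a list of rows, each an object with "translation": the shift along the tool's x, y, z in m, a list of three; "rot": the turn, a rotation vector about the tool's x, y, z in degrees, a list of three; "grip": the finger opening in m, from 0 to 0.0854. In form: [{"translation": [tx, ty, tz], "rot": [rx, ry, rz], "grip": grip}, ...]. A call has exactly 5 rows; each row shifts and turns the commanded pose from where the row before left it, along the tool's axes as they then stand; what a row does not reach is not made up. A row lasts 1/12 s, in which the tool goes at most 41.7 mm and 7.16 degrees, less where a joint would pass 70% of its speed; a pose out of reach is approached as far as the arm can. A call with a gripper value outside its range is refused whole. The fingers move at their own pace and stop on an object; "force" is the grip in N (left out, the last holds). Time passes only in rows, so rows that do not move let the fingers close, or fill a call up. It gives the time, the measured TCP pose, the force and the opening at its end, in the units of the state.
- get_obs(): the state, without advancing time (a new reading comes with each control period).
- read_camera(name): name is "scene" or "top" or "wrist"; returns a dict with "pixels" (384x512x3 uint8, red, green, blue), "depth" (384x512 float32, m along the optical axis (not along the pixel's ray), 0 where there is no reading), "mtx" (3x3 intrinsics, pixels), "extrinsics" (4x4, takes a point from camera to world coordinates). Camera axes: x right, y up, looking along -z (the intrinsics and any distortion apply to the point x, -y, -z); pixel columns grow to the right and rows downward; lengths in m; the calibration is good to about 2 mm. The wrist camera is an equidistant fisheye: a pixel r from the principal point sees the ray r / f radians off the axis. A picture is of the moment at which its call begins.
- hand_in(): hands the job in, once; it reports no verdict.
The state is a dict: "t": time; "q": joint angles; "joint_vel": joint speeds; "joint_torque": joint torques, N m; "eef_pos": TCP position; "tool_rot": TCP orientation; "contact_force": force on the tool from outside, world axes, zero at the start; "torque": the same for the moment, N m; "gripper_width": opening from 0.0 (shut) to 1.0 (fully open).
Only numpy, scipy, OpenCV 4.12 (cv2) and the standard library are available. Lean on these libraries where they do the work, as an engineer would, in place of code of your own. Each camera call takes 0.05 s, during which the arm holds its last target.

## Working session

There is one attempt and no reset: what is moved stays moved. The work goes in short steps, Python scripts to look and compute and a tool call to move; the robot and the scene stay as the last step left them, time stands still between calls to the robot, and variables do not carry over. Pictures are saved under pics/ and viewed, and the job is handed in when it is done.

Besides the shell and the picture viewer there is one more tool, called after "Call:" in YAML: its name, and indented under it one key for each argument. send_rows: Moves the arm, as the interface text tells. Its arguments: {"type":"object","properties":{"commands":{"type":"array","items":{"type":"object","properties":{"translation":{"type":"array","items":{"type":"number"}},"rot":{"type":"array","items":{"type":"number"}},"grip":{"type":"number"}}}},"force":{"type":"number"}},"required":["commands"]}

```bash
ls; mkdir -p pics
python3 - <<'E'
from station import *
import cv2,pickle
o=get_obs();print(o)
for n in ["scene","top","wrist"]:
    c=read_camera(n);pickle.dump(c,open(f"pics/{n}0.pkl","wb"))
    cv2.imwrite(f"pics/{n}0.png",c["pixels"][:,:,::-1]);print(n,c["mtx"],c["extrinsics"],c.keys())
E
```

```text
pics
{'t': 0.0, 'q': array([-1.22409261,  0.47779226,  0.02235934,  1.5563914 , -0.01152153,
        1.10928987, -0.0831218 ]), 'joint_vel': array([ 0.00109265,  0.00080181, -0.00064811,  0.00122022, -0.00033069,
       -0.00143941,  0.0004134 ]), 'joint_torque': array([-7.27586357e-04, -5.96447110e+01,  1.60752274e+00, -2.81181407e+01,
        1.24640384e-02,  9.55233991e-03, -3.04196715e-05]), 'eef_pos': array([0.29630033, 0.60590396, 0.24735667]), 'tool_rot': array([ 5.13405927e-04,  8.48324462e-01,  5.29476004e-01, -7.10154865e-04]), 'contact_force': array([ 0.04320824, -0.48262613,  1.01565744]), 'torque': array([ 0.00676327, -0.01482672, -0.0455536 ]), 'gripper_width': 1.001810514147944}
scene [[425.74562929   0.         259.07227233]
 [  0.         425.74562929 194.92470486]
 [  0.           0.           1.        ]] [[-0.13128722 -0.67215331  0.72867935  1.28969797]
 [ 0.99118977 -0.07602068  0.1084606   0.22743865]
 [-0.01750745  0.736499    0.67621203  0.82078336]
 [ 0.          0.          0.          1.        ]] dict_keys(['pixels', 'depth', 'mtx', 'extrinsics'])
top [[494.00807927   0.         256.69677916]
 [  0.         494.00807927 179.20588066]
 [  0.           0.           1.        ]] [[-0.00735858  0.98460422 -0.17464357  0.39539366]
 [-0.99963153 -0.00267976  0.02701138  0.11509812]
 [ 0.02612752  0.17477798  0.98426115  1.19465786]
 [ 0.          0.          0.          1.        ]] dict_keys(['pixels', 'depth', 'mtx', 'extrinsics'])
wrist [[297.31863964   0.         255.39630479]
 [  0.         297.31863964 192.700414  ]
 [  0.           0.           1.        ]] [[ 4.39626074e-01 -8.62300463e-01 -2.51330114e-01  2.31815648e-01]
 [ 8.98180717e-01  4.21889113e-01  1.23616243e-01  6.37287972e-01]
 [-5.60904823e-04 -2.80084786e-01  9.59975103e-01  3.73054147e-01]
 [ 0.00000000e+00  0.00000000e+00  0.00000000e+00  1.00000000e+00]] dict_keys(['pixels', 'depth', 'mtx', 'extrinsics'])
```

View pics/scene0.png

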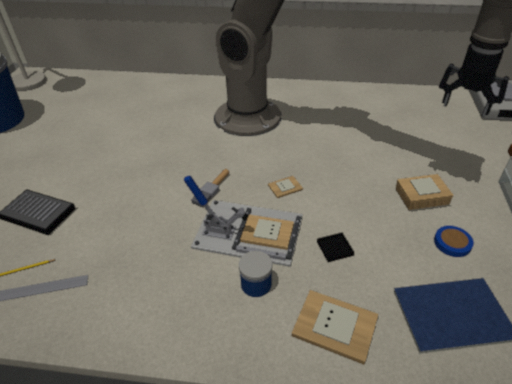

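View pics/top0.png

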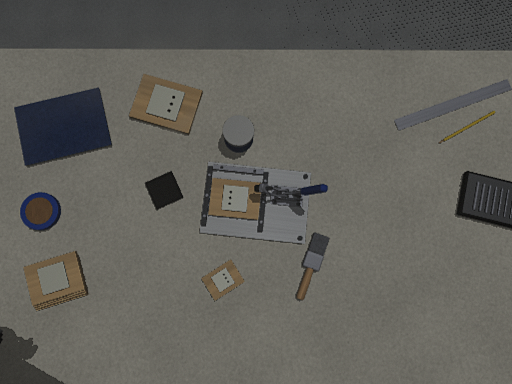

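View pics/wrist0.png

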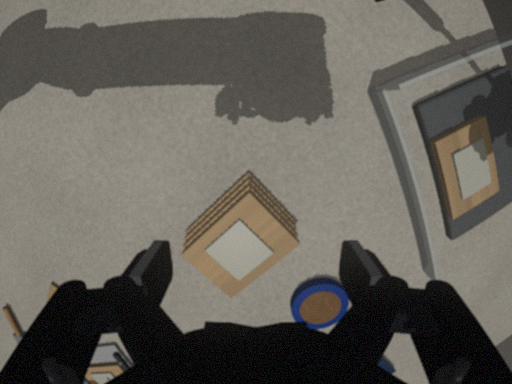

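The jig is at about (255,203) in the top view, with the carrier in its channel at (235,198), the tin at (238,133), the dish at (164,190) and the brush at (313,265). The blue handle tip is at (325,188). I'll enlarge the crop.

Run:
```python
import cv2
t=cv2.imread("pics/top0.png");c=t[150:260,185:345];cv2.imwrite("pics/topc.png",cv2.resize(cv2.convertScaleAbs(c,alpha=1.6),None,fx=5,fy=5,interpolation=cv2.INTER_CUBIC))
t=cv2.imread("pics/scene0.png");c=t[165:305,175:335];cv2.imwrite("pics/scenec.png",cv2.resize(cv2.convertScaleAbs(c,alpha=1.3),None,fx=4,fy=4,interpolation=cv2.INTER_CUBIC))
```

```text
(no output)
```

View pics/topc.png

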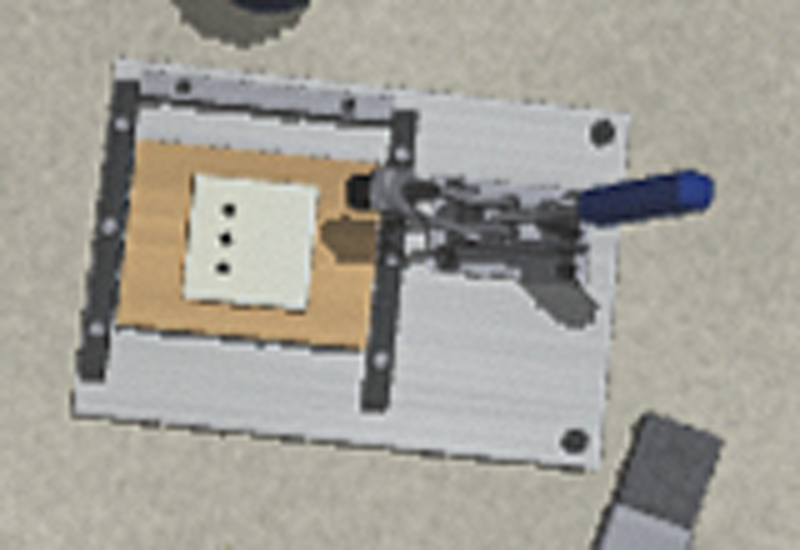

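View pics/scenec.png

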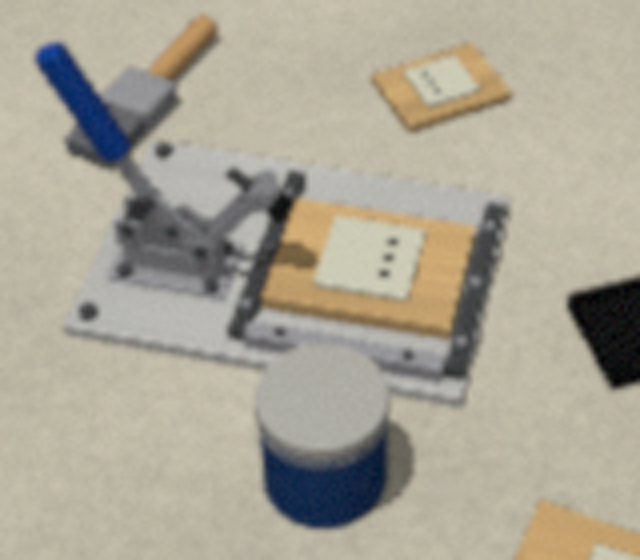

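```bash
cat > h.py <<'E'
import numpy as np,pickle,cv2
def ray(c,uv,z):
    K=c["mtx"];E=c["extrinsics"]
    d=np.array([(uv[0]-K[0,2])/K[0,0],-(uv[1]-K[1,2])/K[1,1],-1]);d=E[:3,:3]@d;o=E[:3,3]
    return o+d*(z-o[2])/d[2]
def proj(c,p):
    E=c["extrinsics"];K=c["mtx"];q=E[:3,:3].T@(np.asarray(p)-E[:3,3])
    return np.array([K[0,2]+K[0,0]*q[0]/-q[2],K[1,2]+K[1,1]*(-q[1])/-q[2]])
def fit(A,B):
    a=A-A.mean(0);b=B-B.mean(0);th=np.arctan2((a[:,0]*b[:,1]-a[:,1]*b[:,0]).sum(),(a*b).sum())
    R=np.array([[np.cos(th),-np.sin(th)],[np.sin(th),np.cos(th)]]);return th,B.mean(0)-R@A.mean(0),R
E
python3 - <<'E'
from h import *
L=np.array([[87.5,127],[87.5,-127],[-87.5,-127],[-87.5,127]])/1000
def do(n,pts,s,off,z,L):
    c=pickle.load(open(f"pics/{n}0.pkl","rb"))
    P=np.array([ray(c,np.array(p)/s+off-0.5*(1-1/s),z)[:2] for p in pts])
    th,t,R=fit(L,P);print(n,np.degrees(th),t,"res mm",((L@R.T+t-P)*1000).round(1).tolist());return c,th,t,R
c,th,t,R=do("top",[(118,62),(630,115),(599,464),(73,411)],5,np.array([185,150]),.010,L)
d=do("scene",[(463,400),(66,328),(158,144),(510,203)],4,np.array([175,165]),.010,L)
for p in [(135,142),(378,163),(362,343),(117,323)]:
    w=ray(c,np.array(p)/5+[185,150]-.4,.022);print("carrier",(R.T@(w[:2]-t)*1000).round(1))
for p in [(140,97),(395,120)]:
    w=ray(c,np.array(p)/5+[185,150]-.4,.023);print("stop",(R.T@(w[:2]-t)*1000).round(1))
# tin,dish, brush
for n,p,z in [("tin lid",(238,130),.078),("dish",(164,190),.014),("brush",(313,265),.01),("bt",(320,236),.01),("bend",(301,298),.01)]:
    w=ray(c,p,z);print(n,w.round(3),(R.T@(w[:2]-t)*1000).round(1))
# depth on handle
cs=pickle.load(open("pics/scene0.pkl","rb"))
im=cs["pixels"].astype(int);D=cs["depth"]
for (cc,dd,tt,RR) in [(c,th,t,R),d]:
  im=cc["pixels"].astype(int);D=cc["depth"];K=cc["mtx"];E=cc["extrinsics"]
  m=(im[...,2]>im[...,0]+40)&(D>0)
  v,u=np.nonzero(m);zz=D[v,u]
  q=np.stack([(u-K[0,2])/K[0,0]*zz,-(v-K[1,2])/K[1,1]*zz,-zz],1)@E[:3,:3].T+E[:3,3]
  J=np.c_[(q[:,:2]-tt)@RR,q[:,2]]*1000
  k=(abs(J[:,0]-20)<40)&(J[:,1]<-40)&(J[:,1]>-200)&(J[:,2]>50);J=J[k]
  print(k.sum(),J.min(0).round(1),J.max(0).round(1));print(J[np.argsort(-J[:,2])][::12].round(0).tolist())
E
```

```text
top -6.249871358591517 [0.55023605 0.08542017] res mm [[2.4, 1.2], [1.7, -0.7], [-2.6, -1.0], [-1.5, 0.5]]
scene -6.633564364171472 [0.55302307 0.08903484] res mm [[3.2, 1.1], [1.0, -1.1], [-1.9, -3.1], [-2.3, 3.1]]
carrier [ 44.6 111.6]
carrier [46.8 -5.8]
carrier [-40.4  -7. ]
carrier [-43.1 109.8]
stop [ 66.6 111.7]
stop [ 68.5 -11.9]
tin lid [0.71  0.127 0.078] [154.6  59. ]
dish [0.579 0.306 0.014] [  4.7 222.5]
brush [ 0.399 -0.049  0.01 ] [-136.  -150.5]
bt [ 0.467 -0.068  0.01 ] [ -66.  -161.7]
bend [ 0.323 -0.019  0.01 ] [-214.7 -128.7]
30 [  17.7 -142.   173.1] [  28.  -130.3  182.6]
[[20.0, -133.0, 183.0], [27.0, -135.0, 180.0], [22.0, -142.0, 178.0]]
225 [  16.  -144.2  104.3] [ 30.7 -96.8 183.8]
[[20.0, -136.0, 184.0], [19.0, -134.0, 180.0], [27.0, -134.0, 178.0], [28.0, -129.0, 174.0], [27.0, -140.0, 170.0], [25.0, -126.0, 165.0], [24.0, -140.0, 161.0], [24.0, -118.0, 157.0], [28.0, -124.0, 153.0], [25.0, -124.0, 147.0], [27.0, -129.0, 144.0], [27.0, -119.0, 140.0], [27.0, -112.0, 135.0], [25.0, -108.0, 131.0], [21.0, -107.0, 127.0], [28.0, -111.0, 123.0], [29.0, -103.0, 119.0], [25.0, -118.0, 115.0], [27.0, -102.0, 111.0]]
```

```bash
cat >> h.py <<'E'
def J2W(th,t,p):
    p=np.asarray(p,float)/1000;c,s=np.cos(th),np.sin(th)
    return np.array([t[0]+c*p[0]-s*p[1],t[1]+s*p[0]+c*p[1],p[2]])
def overlay(cams,th,t,cx,tag):
    for n,c,(u0,v0,u1,v1),s in cams:
        im=cv2.resize(cv2.convertScaleAbs(c["pixels"][v0:v1,u0:u1,::-1].copy(),alpha=1.5),None,fx=s,fy=s,interpolation=cv2.INTER_CUBIC)
        def line(a,b,col):
            q=[tuple(int(x) for x in ((proj(c,J2W(th,t,p))-[u0,v0]+.5)*s-.5).round()) for p in (a,b)];cv2.line(im,q[0],q[1],col,1,cv2.LINE_AA)
        line((65,-17,23),(65,107,23),(0,0,255));line((77,-17,23),(77,107,23),(0,0,255))
        line((-70,-17,19),(60,-17,19),(0,255,0));line((-70,107,19),(60,107,19),(0,255,0))
        k=[(cx+45,105),(cx+45,-15),(cx-45,-15),(cx-45,105)]
        for i in range(4): line((*k[i],22),(*k[(i+1)%4],22),(255,0,255))
        P=[(-115,188),(-161,172),(-185,149),(-198,122),(-203,105),(-207,64),(-208,52)]
        for a,b in zip(P,P[1:]): line((20,*a),(20,*b),(255,255,0))
        cv2.imwrite(f"pics/ov_{n}_{tag}.png",im)
E
python3 - <<'E'
from h import *
th=np.radians(-6.4);t0=np.array([.5503,.0860])
t=J2W(th,t0,(2.5,7,0))[:2];print(t)
C=lambda n:pickle.load(open(f"pics/{n}0.pkl","rb"))
overlay([("top",C("top"),(185,150,345,260),5),("scene",C("scene"),(175,165,335,305),4)],th,t,-1,"a")
E
```

```text
[0.5535647 0.0926777]
```

View pics/ov_top_a.png

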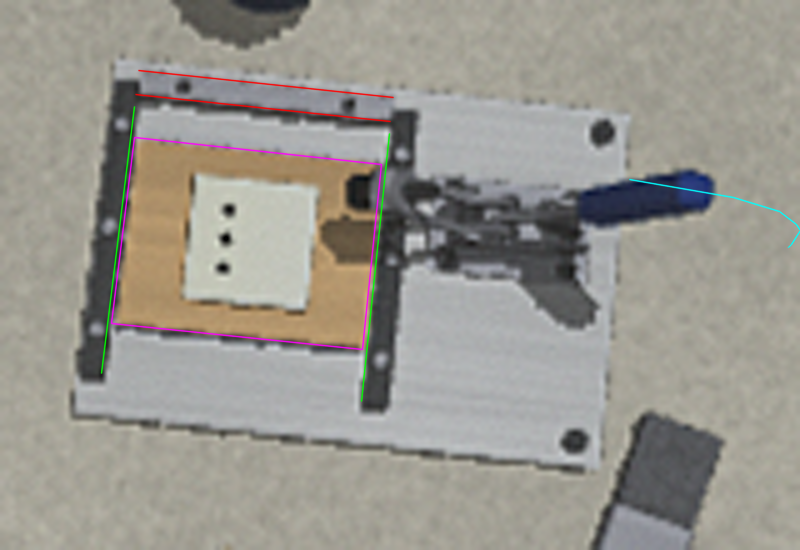

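View pics/ov_scene_a.png

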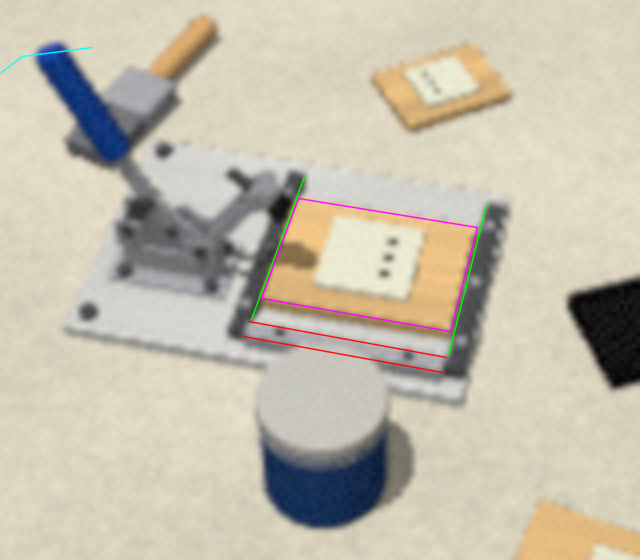

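The overlay agrees with both views to about 2 mm. The jig frame is at world (0.5536, 0.0927), yaw -6.4°, and the carrier is at jig x ≈ -1, so it has about 21 mm to slide. Handle tip is at about y -142, z 180. First I align the tool and close the fingers.

Call:
send_rows:
  commands:
    - {"translation": [0, 0, 0], "rot": [0, 0, -6.6], "grip": 0}
    - {"translation": [0, 0, 0], "rot": [0, 0, -6.6], "grip": 0}
    - {"translation": [0, 0, 0], "rot": [0, 0, -6.5], "grip": 0}
    - {"translation": [0, 0, 0], "rot": [0, 0, 0], "grip": 0}
    - {"translation": [0, 0, 0], "rot": [0, 0, 0], "grip": 0}

```text
t: 0.57
eef_pos: [0.2966, 0.6062, 0.248]
tool_rot: [-0.0, 0.746, 0.665, -0.0]
contact_force: [-0.2, -0.4, -0.3]
gripper_width: 0.296
```

```bash
cat >> h.py <<'E'
from scipy.spatial.transform import Rotation as Ro
TH=np.radians(-6.4);T=np.array([.5536,.0927])
def where():
    from station import get_obs
    o=get_obs();w,x,y,z=o["tool_rot"];R=Ro.from_quat([x,y,z,w]);p=o["eef_pos"]
    c,s=np.cos(TH),np.sin(TH);j=np.array([[c,s],[-s,c]])@(p[:2]-T)*1000
    tip=p+R.apply([0,0,.017])
    jt=np.array([[c,s],[-s,c]])@(tip[:2]-T)*1000
    tgt=Ro.from_matrix(np.array([[-s,c,0],[c,s,0],[0,0,-1.]]).T)
    print("t",round(o["t"],2),"tip jig mm",jt.round(1),(tip[2]*1000).round(1),"F jig",(np.array([[c,s],[-s,c]])@o["contact_force"][:2]).round(1),o["contact_force"][2].round(1),"w",round(o["gripper_width"],3),"roterr tool deg",(R.inv()*tgt).as_rotvec(degrees=True).round(2))
    return o,R,tip,jt
def to(p):
    o,R,tip,jt=where();print("tool mm",(R.inv().apply(J2W(TH,T,p)-tip)*1000).round(1))
E
python3 -c "
from h import *
to((-75,45,240));to((-75,45,15))"
```

```text
t 0.57 tip jig mm [-312.7  481.6] 231.0 F jig [-0.1 -0.4] -0.3 w 0.296 roterr tool deg [-0.02  0.03 -0.16]
tool mm [-436.   238.9   -8.9]
t 0.57 tip jig mm [-312.7  481.6] 231.0 F jig [-0.1 -0.4] -0.3 w 0.296 roterr tool deg [-0.02  0.03 -0.16]
tool mm [-435.9  239.   216.1]
```

Call:
send_rows:
  commands:
    - {"translation": [-0.033, 0.018, 0], "rot": [0, 0, 0], "grip": 0}
    - {"translation": [-0.033, 0.018, 0], "rot": [0, 0, 0], "grip": 0}
    - {"translation": [-0.033, 0.018, 0], "rot": [0, 0, 0], "grip": 0}
    - {"translation": [-0.033, 0.018, 0], "rot": [0, 0, 0], "grip": 0}
    - {"translation": [-0.033, 0.018, 0], "rot": [0, 0, 0], "grip": 0}

```text
t: 0.98
eef_pos: [0.3681, 0.4307, 0.2483]
tool_rot: [-0.0, 0.746, 0.665, 0.0]
contact_force: [0.4, -0.1, 0.8]
gripper_width: -0.007
```

Call:
send_rows:
  commands:
    - {"translation": [-0.033, 0.018, 0], "rot": [0, 0, 0], "grip": 0}
    - {"translation": [-0.033, 0.018, 0], "rot": [0, 0, 0], "grip": 0}
    - {"translation": [-0.033, 0.018, 0], "rot": [0, 0, 0], "grip": 0}
    - {"translation": [-0.033, 0.018, 0], "rot": [0, 0, 0], "grip": 0}
    - {"translation": [-0.033, 0.018, 0], "rot": [0, 0, 0], "grip": 0}

```text
t: 1.4
eef_pos: [0.4392, 0.2567, 0.2485]
tool_rot: [-0.0, 0.747, 0.665, 0.0]
contact_force: [0.7, 1.0, 0.1]
gripper_width: -0.002
```

```bash
python3 -c "
from h import *
to((-75,45,15))"
```

```text
t 1.4 tip jig mm [-132.   150.2] 231.5 F jig [0.6 1.1] 0.1 w -0.002 roterr tool deg [ 0.01 -0.03 -0.18]
tool mm [-105.2   57.3  216.4]
```

Call:
send_rows:
  commands:
    - {"translation": [-0.035, 0.019, 0], "rot": [0, 0, 0], "grip": 0}
    - {"translation": [-0.035, 0.019, 0.02], "rot": [0, 0, 0], "grip": 0}
    - {"translation": [-0.035, 0.019, 0.02], "rot": [0, 0, 0], "grip": 0}
    - {"translation": [0, 0, 0.035], "rot": [0, 0, 0], "grip": 0}
    - {"translation": [0, 0, 0.035], "rot": [0, 0, 0], "grip": 0}

```text
t: 1.82
eef_pos: [0.4839, 0.15, 0.1411]
tool_rot: [0.001, 0.748, 0.663, 0.002]
contact_force: [-0.2, 0.9, 0.2]
gripper_width: -0.002
```

Run:
```python
from h import *
from station import *
to((-75,45,15))
c=read_camera("wrist");pickle.dump(c,open("pics/w1.pkl","wb"))
cv2.imwrite("pics/w1.png",cv2.resize(cv2.convertScaleAbs(c["pixels"][:,:,::-1],alpha=1.4),None,fx=1.5,fy=1.5))
```

```text
t 1.82 tip jig mm [-75.6  49.2] 124.1 F jig [-0.3  0.9] 0.2 w -0.002 roterr tool deg [ 0.22 -0.07 -0.5 ]
tool mm [ -4.3   0.2 109.1]
```

View pics/w1.png

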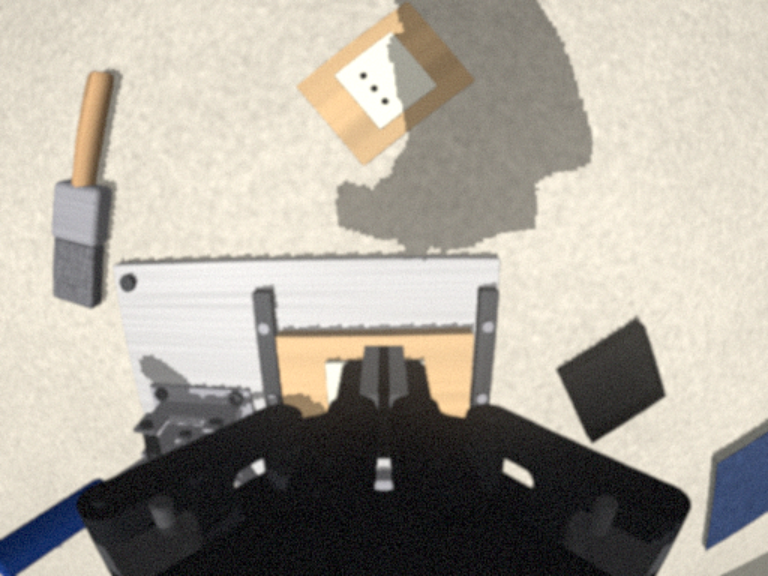

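Wrist view: closed fingers at (384,375), centred between the guides (265 and 487). The carrier's near edge is at row 330. Descending behind that edge.

Call:
send_rows:
  commands:
    - {"translation": [-0.002, 0, 0.03], "rot": [0, 0, -0.5], "grip": 0}
    - {"translation": [-0.002, 0, 0.03], "rot": [0, 0, 0], "grip": 0}
    - {"translation": [0, 0, 0.025], "rot": [0, 0, 0], "grip": 0}
    - {"translation": [0, 0, 0.02], "rot": [0, 0, 0], "grip": 0}
    - {"translation": [0, 0, 0.002], "rot": [0, 0, 0], "grip": 0}

```text
t: 2.28
eef_pos: [0.4796, 0.1484, 0.0316]
tool_rot: [-0.001, 0.743, 0.669, -0.002]
contact_force: [-0.1, 0.1, -0.2]
gripper_width: 0.001
```

Run:
```python
from h import *
from station import *
to((-75,45,15))
for n in ["wrist","scene"]:
    c=read_camera(n)
    im=c["pixels"][:,:,::-1]
    if n=="scene": im=im[165:305,175:335]
    cv2.imwrite(f"pics/{n}2.png",cv2.resize(cv2.convertScaleAbs(im,alpha=1.4),None,fx=1.5 if n=="wrist" else 4,fy=1.5 if n=="wrist" else 4))
```

```text
t 2.28 tip jig mm [-79.8  47.1] 14.6 F jig [-0.1  0.1] -0.2 w 0.001 roterr tool deg [-0.26  0.15  0.45]
tool mm [-2.1  4.8 -0.4]
```

View pics/wrist2.png

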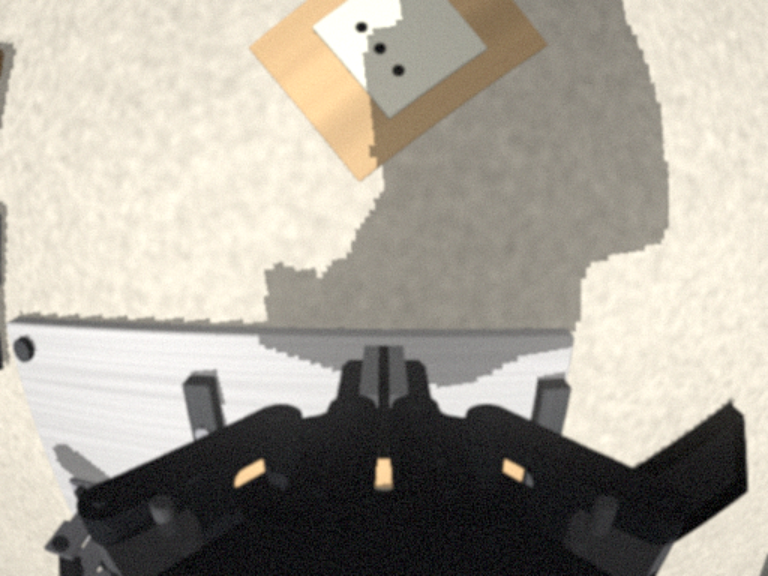

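View pics/scene2.png

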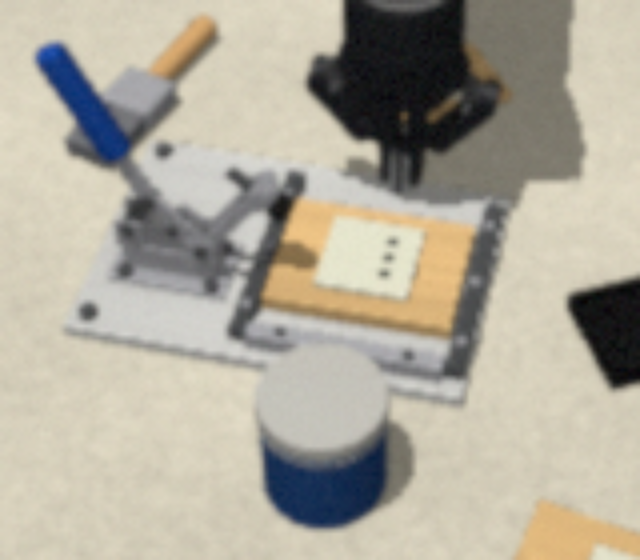

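Fingers sit low just behind the carrier, at about (400,185) in the scene crop, with no contact. Pushing begins.

Call:
send_rows:
  commands:
    - {"translation": [-0.001, 0.005, 0], "rot": [0, 0, 0.4], "grip": 0}
    - {"translation": [-0.001, 0.006, 0], "rot": [0, 0, 0], "grip": 0}
    - {"translation": [0, 0.005, 0], "rot": [0, 0, 0], "grip": 0}
    - {"translation": [0, 0.004, 0], "rot": [0, 0, 0], "grip": 0}
    - {"translation": [0, 0.003, 0], "rot": [0, 0, 0], "grip": 0}

```text
t: 2.8
eef_pos: [0.5049, 0.1442, 0.0346]
tool_rot: [0.0, 0.745, 0.667, 0.0]
contact_force: [-2.1, 0.0, 1.0]
gripper_width: 0.001
```

```bash
python3 -c "
from h import *
to((-36,45,15))"
```

```text
t 2.8 tip jig mm [-54.1  45.8] 17.6 F jig [-2.1 -0.2] 1.0 w 0.001 roterr tool deg [ 0.03 -0.03  0.11]
tool mm [-0.8 18.1  2.6]
```

Call:
send_rows:
  commands:
    - {"translation": [0, 0.002, 0.0005], "rot": [0, 0, 0], "grip": 0}
    - {"translation": [0, 0.002, 0.0005], "rot": [0, 0, 0], "grip": 0}
    - {"translation": [0, 0.002, 0.0005], "rot": [0, 0, 0], "grip": 0}
    - {"translation": [0, 0.002, 0.0005], "rot": [0, 0, 0], "grip": 0}
    - {"translation": [0, 0.002, 0], "rot": [0, 0, 0], "grip": 0}

```text
t: 3.22
eef_pos: [0.514, 0.1431, 0.0317]
tool_rot: [-0.0, 0.745, 0.668, -0.0]
contact_force: [-1.5, -0.8, -0.6]
gripper_width: -0.0
```

```bash
python3 -c "
from h import *
to((-36,45,15))"
```

```text
t 3.22 tip jig mm [-45.   45.7] 14.7 F jig [-1.4 -1. ] -0.6 w -0.0 roterr tool deg [-0.03  0.01  0.15]
tool mm [-0.7  9.  -0.3]
```

Call:
send_rows:
  commands:
    - {"translation": [0, 0.0015, 0], "rot": [0, 0, 0], "grip": 0}
    - {"translation": [0, 0.0015, 0], "rot": [0, 0, 0], "grip": 0}
    - {"translation": [0, 0.001, 0], "rot": [0, 0, 0], "grip": 0}
    - {"translation": [0, 0.001, 0], "rot": [0, 0, 0], "grip": 0}
    - {"translation": [0, 0.001, 0], "rot": [0, 0, 0], "grip": 0}

```text
t: 3.63
eef_pos: [0.5202, 0.1424, 0.0319]
tool_rot: [0.0, 0.745, 0.667, 0.0]
contact_force: [-0.9, -0.5, -1.1]
gripper_width: 0.001
```

```bash
python3 -c "
from h import *
to((-36,45,15))"
```

```text
t 3.63 tip jig mm [-38.7  45.7] 14.9 F jig [-0.8 -0.6] -1.1 w 0.001 roterr tool deg [ 0.   -0.    0.14]
tool mm [-0.7  2.7 -0.1]
```

Call:
send_rows:
  commands:
    - {"translation": [0, 0.001, 0], "rot": [0, 0, 0], "grip": 0}
    - {"translation": [0, 0.001, 0], "rot": [0, 0, 0], "grip": 0}
    - {"translation": [0, 0.001, 0], "rot": [0, 0, 0], "grip": 0}
    - {"translation": [0, 0, 0], "rot": [0, 0, 0], "grip": 0}
    - {"translation": [0, 0, 0], "rot": [0, 0, 0], "grip": 0}

```text
t: 4.05
eef_pos: [0.5227, 0.1422, 0.0319]
tool_rot: [-0.0, 0.745, 0.668, -0.0]
contact_force: [-2.4, 0.1, 1.4]
gripper_width: -0.001
```

```bash
python3 -c "
from h import *
to((-36,45,15))"
```

```text
t 4.05 tip jig mm [-36.3  45.7] 14.9 F jig [-2.4 -0.2] 1.4 w -0.001 roterr tool deg [-0.04  0.    0.15]
tool mm [-0.7  0.3 -0.1]
```

Call:
send_rows:
  commands:
    - {"translation": [0, 0.001, 0], "rot": [0, 0, 0], "grip": 0}
    - {"translation": [0, 0.001, 0], "rot": [0, 0, 0], "grip": 0}
    - {"translation": [0, 0, 0], "rot": [0, 0, 0], "grip": 0}
    - {"translation": [0, 0, 0], "rot": [0, 0, 0], "grip": 0}
    - {"translation": [0, 0, 0], "rot": [0, 0, 0], "grip": 0}

```text
t: 4.47
eef_pos: [0.5228, 0.1421, 0.0317]
tool_rot: [-0.001, 0.744, 0.668, -0.002]
contact_force: [-7.4, 0.9, 6.3]
gripper_width: 0.0
```

Run:
```python
from h import *
from station import *
to((-36,45,15))
for n in ["top","scene"]:
    c=read_camera(n)
    im=c["pixels"][:,:,::-1]
    im= im[165:305,175:335] if n=="scene" else im[150:260,185:345]
    cv2.imwrite(f"pics/{n}3.png",cv2.resize(cv2.convertScaleAbs(im,alpha=1.4),None,fx=4,fy=4,interpolation=cv2.INTER_CUBIC))
```

```text
t 4.47 tip jig mm [-36.2  45.6] 14.7 F jig [-7.4  0.1] 6.3 w 0.0 roterr tool deg [-0.24  0.05  0.18]
tool mm [-0.7  0.2 -0.3]
```

View pics/top3.png

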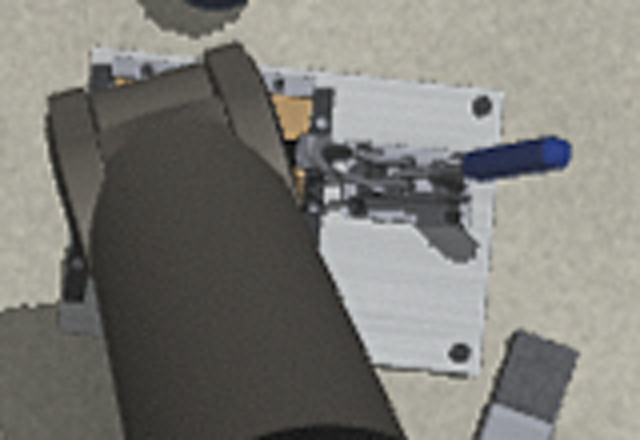

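View pics/scene3.png

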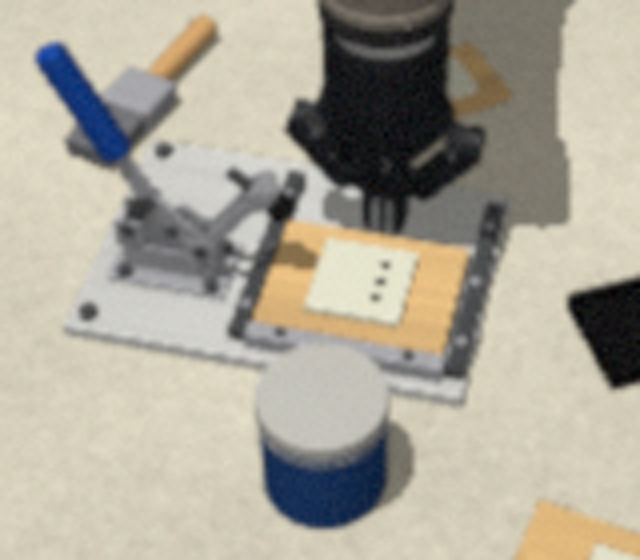

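The force rose to 7 N and the motion stalled. The carrier sits against the stop bar (the white gap is gone, scene crop (250–445, 325–360)). Backing off and rising.

Call:
send_rows:
  commands:
    - {"translation": [0, -0.01, 0], "rot": [0, 0, 0], "grip": 0}
    - {"translation": [0, -0.015, 0], "rot": [0, 0, 0], "grip": 0}
    - {"translation": [0, 0, -0.03], "rot": [0, 0, 0], "grip": 0}
    - {"translation": [0, 0, -0.04], "rot": [0, 0, 0], "grip": 0}
    - {"translation": [0, 0, -0.04], "rot": [0, 0, 0], "grip": 0}

```text
t: 4.98
eef_pos: [0.4994, 0.1443, 0.1425]
tool_rot: [0.0, 0.745, 0.667, -0.001]
contact_force: [1.2, 0.5, 0.3]
gripper_width: 0.0
```

Call:
send_rows:
  commands:
    - {"translation": [0, 0, -0.04], "rot": [0, 0, 0], "grip": 0}
    - {"translation": [0, 0, -0.04], "rot": [0, 0, 0], "grip": 0}
    - {"translation": [0, 0, -0.02], "rot": [0, 0, 0], "grip": 0}
    - {"translation": [0, 0, 0], "rot": [0, 0, 0], "grip": 0}
    - {"translation": [0, 0, 0], "rot": [0, 0, 0], "grip": 0}

```text
t: 5.4
eef_pos: [0.501, 0.1449, 0.2432]
tool_rot: [0.001, 0.745, 0.667, 0.002]
contact_force: [-0.3, -0.4, -0.6]
gripper_width: 0.005
```

Run:
```python
from h import *
from station import *
to((20,-94,215))
for n in ["scene"]:
    c=read_camera(n)
    im=c["pixels"][:,:,::-1]
    im= im[165:305,175:335] if n=="scene" else im[150:260,185:345]
    cv2.imwrite(f"pics/{n}4.png",cv2.resize(cv2.convertScaleAbs(im,alpha=1.4),None,fx=4,fy=4,interpolation=cv2.INTER_CUBIC))
    overlay([("scene",c,(175,165,335,305),4)],TH,T,20,"b")
```

```text
t 5.4 tip jig mm [-58.  46.] 226.2 F jig [-0.2 -0.4] -0.6 w 0.005 roterr tool deg [ 0.21 -0.12  0.13]
tool mm [-140.2   77.7   11.2]
```

View pics/ov_scene_b.png

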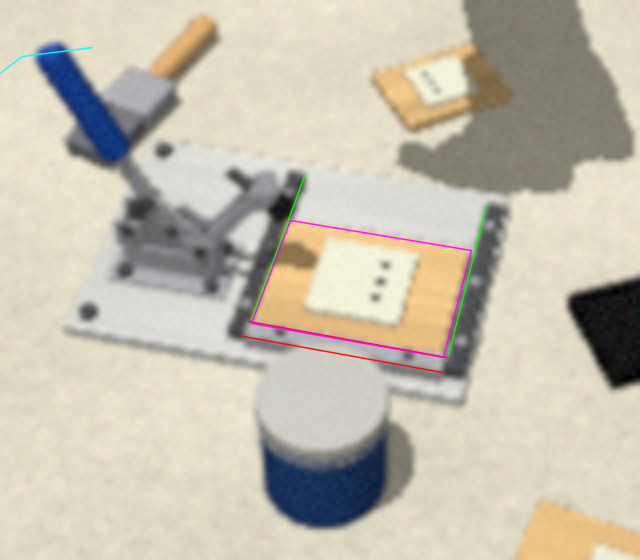

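The carrier outline matches the flush position, and it stayed there after I retracted. Moving over to the handle.

Call:
send_rows:
  commands:
    - {"translation": [-0.03, 0.018, 0], "rot": [0, 0, 0], "grip": 0}
    - {"translation": [-0.035, 0.02, 0], "rot": [0, 0, 0], "grip": 0}
    - {"translation": [-0.035, 0.02, 0], "rot": [0, 0, 0], "grip": 0}
    - {"translation": [-0.03, 0.015, 0], "rot": [0, 0, 0], "grip": 0}
    - {"translation": [-0.01, 0.005, 0], "rot": [0, 0, 0], "grip": 0}

```text
t: 5.87
eef_pos: [0.5626, -0.0095, 0.2399]
tool_rot: [0.001, 0.747, 0.665, -0.002]
contact_force: [0.4, -1.1, 0.3]
gripper_width: 0.002
```

Run:
```python
from h import *
from station import *
to((20,-94,158))
for n in ["scene","wrist","top"]:
    c=read_camera(n)
    im=c["pixels"][:,:,::-1]
    if n=="scene": im= im[105:265,155:315]
    if n=="top": im=im[120:260,185:385]
    s=1.5 if n=="wrist" else 4
    cv2.imwrite(f"pics/{n}5.png",cv2.resize(cv2.convertScaleAbs(im,alpha=1.4),None,fx=s,fy=s,interpolation=cv2.INTER_CUBIC))
```

```text
t 5.87 tip jig mm [  20.3 -100.7] 222.9 F jig [ 0.6 -1. ] 0.3 w 0.002 roterr tool deg [-0.09  0.21 -0.27]
tool mm [ 6.9 -0.2 64.9]
```

View pics/scene5.png

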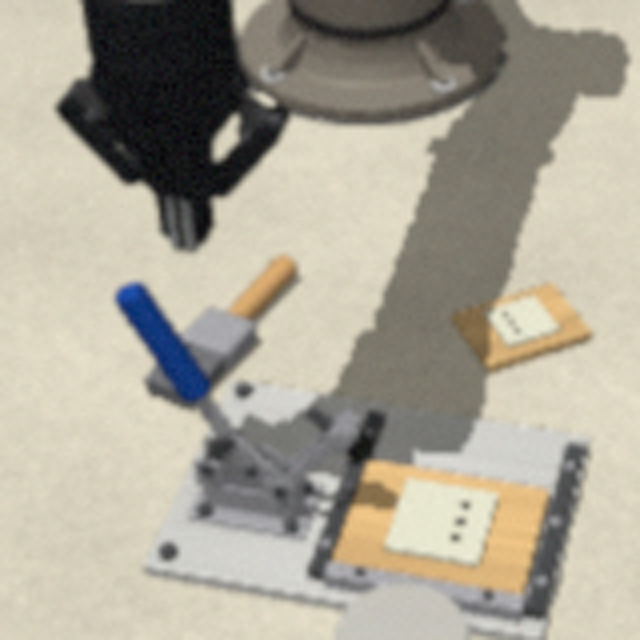

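View pics/wrist5.png

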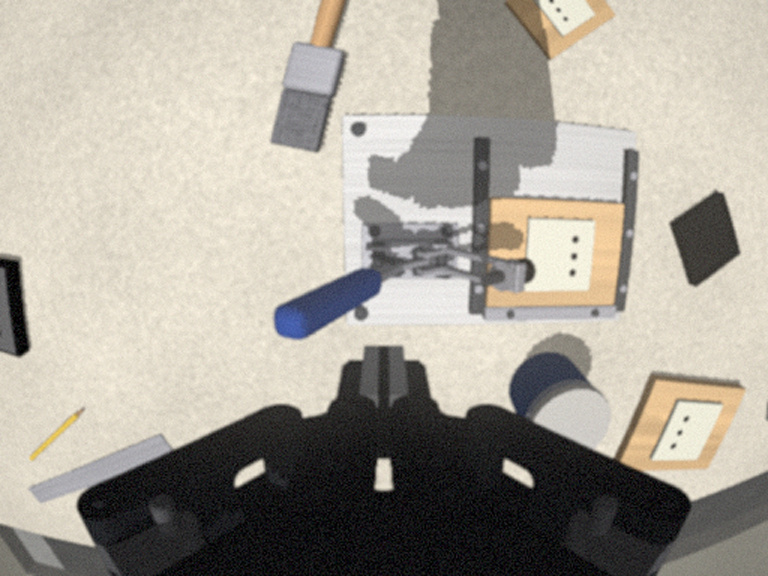

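View pics/top5.png

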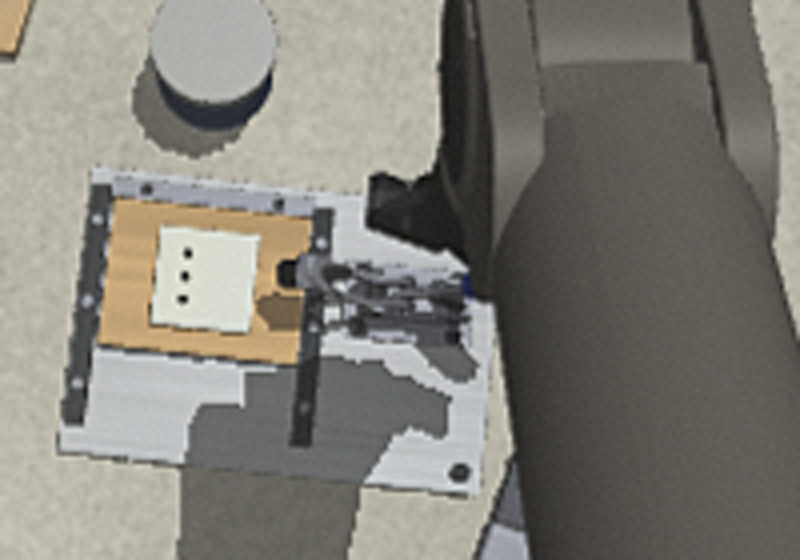

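Top view shows the carrier tight against the end stop along its whole length, (110–315, 200–220). The wrist view has the blue tip at about (290,322); I'll triangulate it.

```bash
cat >> h.py <<'E'
def wpts(c,m):
    K=c["mtx"];E=c["extrinsics"];v,u=np.nonzero(m&(c["depth"]>0));z=c["depth"][v,u]
    x=(u-K[0,2])/K[0,0];y=(v-K[1,2])/K[1,1];r=np.hypot(x,y)+1e-9
    k=np.tan(r)/r
    q=np.stack([x*k*z,-y*k*z,-z],1)@E[:3,:3].T+E[:3,3]
    cc,s=np.cos(TH),np.sin(TH);return np.c_[(q[:,:2]-T)@np.array([[cc,-s],[s,cc]]),q[:,2]]*1000
def spts(c,m):
    K=c["mtx"];E=c["extrinsics"];v,u=np.nonzero(m&(c["depth"]>0));z=c["depth"][v,u]
    q=np.stack([(u-K[0,2])/K[0,0]*z,-(v-K[1,2])/K[1,1]*z,-z],1)@E[:3,:3].T+E[:3,3]
    cc,s=np.cos(TH),np.sin(TH);return np.c_[(q[:,:2]-T)@np.array([[cc,-s],[s,cc]]),q[:,2]]*1000
def handle(J):
    k=(abs(J[:,0]-20)<45)&(J[:,1]<-70)&(J[:,1]>-240)&(J[:,2]>30)&(J[:,2]<200);return J[k]
E
python3 - <<'E'
from h import *
from station import *
for n,f in [("wrist",wpts),("scene",spts)]:
    c=read_camera(n);im=c["pixels"].astype(int);m=(im[...,2]>im[...,0]+35)
    J=handle(f(c,m));print(n,len(J))
    for a in range(90,200,10):
        k=(J[:,2]>=a)&(J[:,2]<a+10)
        if k.sum()>3: print(a,"x",J[k,0].min().round(),J[k,0].max().round(),"y",J[k,1].min().round(),J[k,1].max().round(),k.sum())
E
```

```text
wrist 696
110 x 12.0 23.0 y -107.0 -104.0 17
120 x 15.0 23.0 y -111.0 -107.0 22
130 x 16.0 23.0 y -117.0 -111.0 30
140 x 13.0 24.0 y -122.0 -116.0 47
150 x 16.0 23.0 y -126.0 -120.0 52
160 x 15.0 23.0 y -132.0 -125.0 69
170 x 11.0 25.0 y -151.0 -130.0 190
180 x 12.0 25.0 y -148.0 -134.0 269
scene 234
100 x 22.0 26.0 y -118.0 -105.0 9
110 x 17.0 28.0 y -120.0 -101.0 28
120 x 18.0 28.0 y -129.0 -106.0 29
130 x 18.0 30.0 y -129.0 -108.0 32
140 x 18.0 28.0 y -133.0 -115.0 29
150 x 19.0 29.0 y -141.0 -119.0 28
160 x 19.0 28.0 y -143.0 -124.0 29
170 x 18.0 28.0 y -149.0 -127.0 37
180 x 18.0 26.0 y -147.0 -136.0 13
```

The handle leans 24° and its pushing face is at y ≈ -125 for z 160, so the tip is at about (-142,181) and the plane at x ≈ 20. I descend on the inner side of it.

Call:
send_rows:
  commands:
    - {"translation": [0.007, 0, 0.01], "rot": [0, 0, -0.3], "grip": 0}
    - {"translation": [0, 0, 0.025], "rot": [0, 0, 0], "grip": 0}
    - {"translation": [0, 0, 0.02], "rot": [0, 0, 0], "grip": 0}
    - {"translation": [0, 0, 0.004], "rot": [0, 0, 0], "grip": 0}
    - {"translation": [0, 0, 0], "rot": [0, 0, 0], "grip": 0}

```text
t: 6.53
eef_pos: [0.5617, 0.0056, 0.181]
tool_rot: [-0.001, 0.742, 0.67, -0.001]
contact_force: [0.3, -0.7, -0.2]
gripper_width: -0.001
```

Run:
```python
from h import *
from station import *
to((20,-114,164))
c=read_camera("scene")
im=c["pixels"][105:265,155:315,::-1]
cv2.imwrite(f"pics/scene6.png",cv2.resize(cv2.convertScaleAbs(im,alpha=1.4),None,fx=4,fy=4,interpolation=cv2.INTER_CUBIC))
```

```text
t 6.53 tip jig mm [ 17.7 -85.7] 164.0 F jig [ 0.4 -0.7] -0.2 w -0.001 roterr tool deg [-0.22  0.03  0.58]
tool mm [-28.4   2.    0. ]
```

View pics/scene6.png

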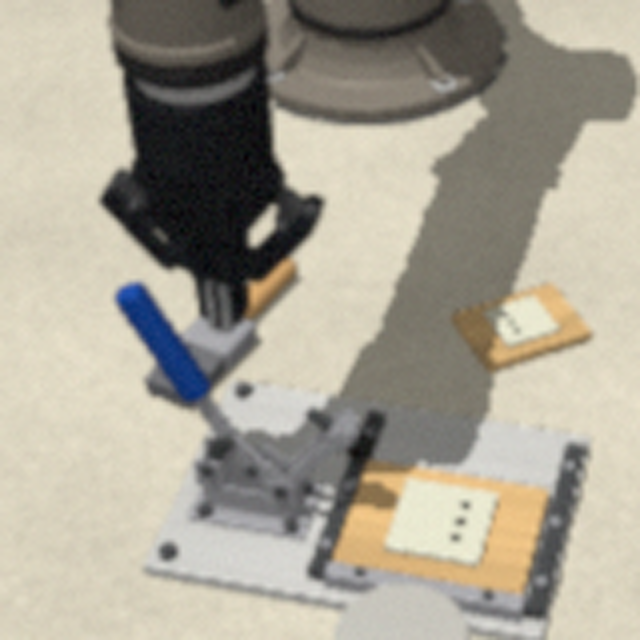

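Call:
send_rows:
  commands:
    - {"translation": [-0.008, 0.001, 0], "rot": [0, 0, 0.5], "grip": 0}
    - {"translation": [-0.008, 0.001, 0], "rot": [0, 0, 0], "grip": 0}
    - {"translation": [-0.008, 0, 0], "rot": [0, 0, 0], "grip": 0}
    - {"translation": [-0.005, 0, 0], "rot": [0, 0, 0], "grip": 0}
    - {"translation": [-0.005, 0, 0], "rot": [0, 0, 0], "grip": 0}

```text
t: 7.0
eef_pos: [0.5616, -0.0313, 0.1835]
tool_rot: [0.0, 0.746, 0.666, 0.0]
contact_force: [0.5, 0.8, 0.1]
gripper_width: -0.005
```

Run:
```python
from h import *
to((20,-131,161))
```

```text
t 7.0 tip jig mm [  21.8 -122.3] 166.5 F jig [0.4 0.9] 0.1 w -0.005 roterr tool deg [ 0.05 -0.01 -0.14]
tool mm [-8.7 -1.7  5.5]
```

Call:
send_rows:
  commands:
    - {"translation": [-0.004, -0.001, 0.002], "rot": [0, 0, 0], "grip": 0}
    - {"translation": [-0.005, -0.001, 0.002], "rot": [0, 0, 0], "grip": 0}
    - {"translation": [-0.005, 0, 0.003], "rot": [0, 0, 0], "grip": 0}
    - {"translation": [-0.005, 0, 0.004], "rot": [0, 0, 0], "grip": 0}
    - {"translation": [-0.005, 0, 0.004], "rot": [0, 0, 0], "grip": 0}

```text
t: 7.42
eef_pos: [0.5566, -0.0542, 0.1675]
tool_rot: [-0.0, 0.746, 0.666, -0.0]
contact_force: [0.2, 0.7, 1.2]
gripper_width: 0.001
```

```bash
cat >> h.py <<'E'
def shot(k,p):
    from station import read_camera
    to(p)
    c=read_camera("scene")
    im=c["pixels"][105:265,155:315,::-1]
    cv2.imwrite(f"pics/scene{k}.png",cv2.resize(cv2.convertScaleAbs(im,alpha=1.4),None,fx=4,fy=4,interpolation=cv2.INTER_CUBIC))
E
python3 -c "
from h import *
shot(7,(20,-153,143))"
```

```text
t 7.42 tip jig mm [  19.4 -145.6] 150.5 F jig [0.1 0.8] 1.2 w 0.001 roterr tool deg [-0.    0.   -0.05]
tool mm [-7.4  0.6  7.5]
```

View pics/scene7.png

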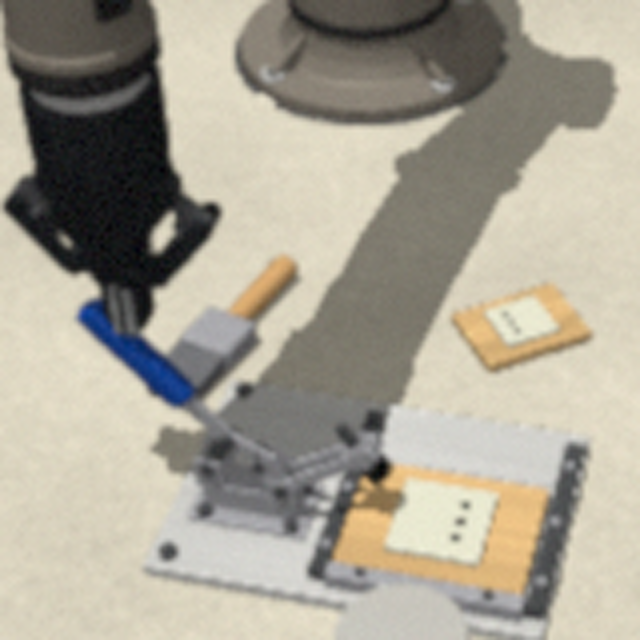

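The handle is swinging over, with the fingertip at (125,330) about 20–25 mm from the grip's end. Continuing along the arc.

Call:
send_rows:
  commands:
    - {"translation": [-0.005, 0, 0.005], "rot": [0, 0, 0], "grip": 0}
    - {"translation": [-0.005, 0, 0.006], "rot": [0, 0, 0], "grip": 0}
    - {"translation": [-0.004, 0, 0.006], "rot": [0, 0, 0], "grip": 0}
    - {"translation": [-0.003, 0, 0.006], "rot": [0, 0, 0], "grip": 0}
    - {"translation": [-0.003, 0, 0.006], "rot": [0, 0, 0], "grip": 0}

```text
t: 7.88
eef_pos: [0.5543, -0.0741, 0.1381]
tool_rot: [-0.0, 0.746, 0.666, -0.0]
contact_force: [-0.3, 0.7, 0.9]
gripper_width: 0.002
```

```bash
python3 -c "
from h import *
shot(8,(20,-170,106))"
```

```text
t 7.88 tip jig mm [  19.3 -165.7] 121.1 F jig [-0.4  0.7] 0.9 w 0.002 roterr tool deg [-0.02  0.01 -0.07]
tool mm [-4.3  0.7 15.1]
```

View pics/scene8.png

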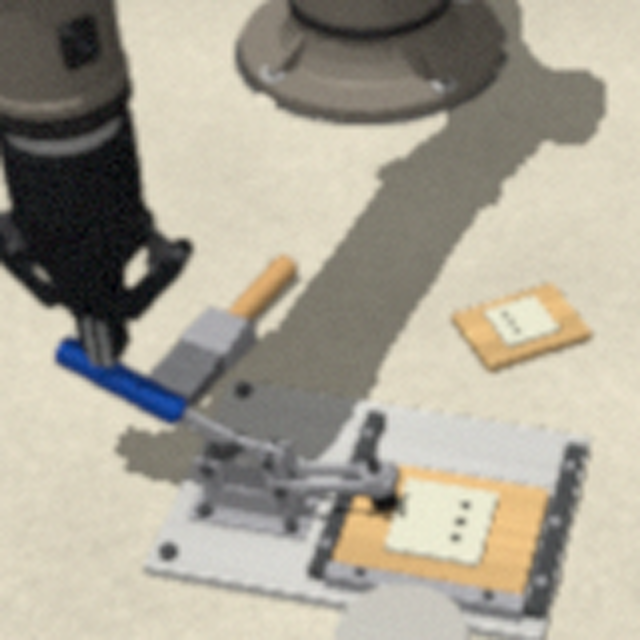

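The pad is about to reach the carrier at (380,500). Continuing mostly downward.

Call:
send_rows:
  commands:
    - {"translation": [-0.002, 0, 0.006], "rot": [0, 0, 0], "grip": 0}
    - {"translation": [-0.002, 0, 0.006], "rot": [0, 0, 0], "grip": 0}
    - {"translation": [-0.001, 0, 0.006], "rot": [0, 0, 0], "grip": 0}
    - {"translation": [-0.001, 0, 0.006], "rot": [0, 0, 0], "grip": 0}
    - {"translation": [-0.001, 0, 0.006], "rot": [0, 0, 0], "grip": 0}

```text
t: 8.35
eef_pos: [0.554, -0.0812, 0.1087]
tool_rot: [0.0, 0.746, 0.666, 0.0]
contact_force: [-1.3, -1.4, 5.1]
gripper_width: 0.0
```

```bash
python3 -c "
from h import *
shot(9,(20,-175,72))"
```

```text
t 8.35 tip jig mm [  19.8 -172.7] 91.7 F jig [-1.1 -1.5] 5.1 w 0.0 roterr tool deg [ 0.05  0.02 -0.08]
tool mm [-2.3  0.2 19.7]
```

View pics/scene9.png

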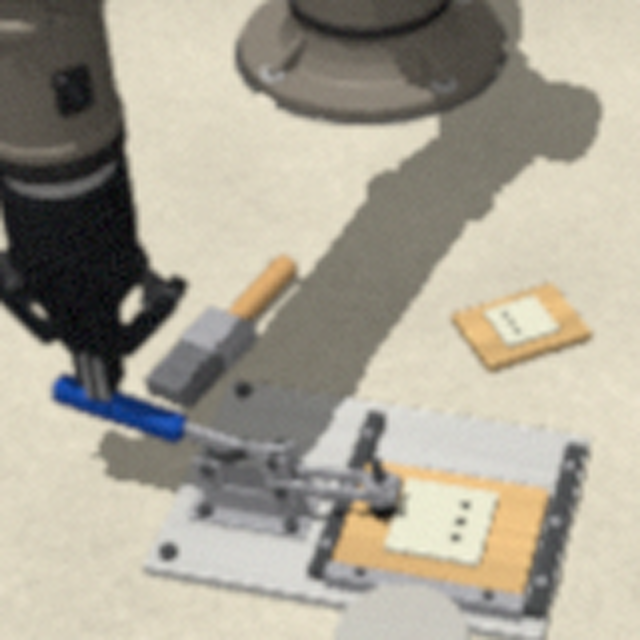

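The pad is touching and the force is 5 N. I keep pushing down through the dead point.

Call:
send_rows:
  commands:
    - {"translation": [-0.001, 0, 0.005], "rot": [0, 0, 0], "grip": 0}
    - {"translation": [-0.001, 0, 0.005], "rot": [0, 0, 0], "grip": 0}
    - {"translation": [0, 0, 0.005], "rot": [0, 0, 0], "grip": 0}
    - {"translation": [0, 0, 0.005], "rot": [0, 0, 0], "grip": 0}
    - {"translation": [0, 0, 0.004], "rot": [0, 0, 0], "grip": 0}

```text
t: 8.82
eef_pos: [0.553, -0.0819, 0.0839]
tool_rot: [-0.001, 0.746, 0.666, -0.0]
contact_force: [0.1, -0.1, 0.5]
gripper_width: 0.004
```

```bash
python3 -c "
from h import *
to((20,-175,61))"
```

```text
t 8.82 tip jig mm [  18.9 -173.5] 66.9 F jig [ 0.1 -0.1] 0.5 w 0.004 roterr tool deg [-0.07 -0.03 -0.03]
tool mm [-1.5  1.1  5.9]
```

The force dropped to zero, which suggests it has snapped. A short gentle press will confirm it is on its stop.

Call:
send_rows:
  commands:
    - {"translation": [0, 0, 0.002], "rot": [0, 0, 0], "grip": 0}
    - {"translation": [0, 0, 0.002], "rot": [0, 0, 0], "grip": 0}
    - {"translation": [0, 0, 0.001], "rot": [0, 0, 0], "grip": 0}
    - {"translation": [0, 0, 0], "rot": [0, 0, 0], "grip": 0}
    - {"translation": [0, 0, 0], "rot": [0, 0, 0], "grip": 0}

```text
t: 9.23
eef_pos: [0.5536, -0.0825, 0.08]
tool_rot: [0.0, 0.746, 0.666, 0.0]
contact_force: [0.7, 0.0, -0.1]
gripper_width: -0.003
```

```bash
python3 -c "
from h import *
shot(10,(20,-175,61))"
```

```text
t 9.23 tip jig mm [  19.5 -174.1] 63.0 F jig [0.7 0.1] -0.1 w -0.003 roterr tool deg [ 0.01 -0.   -0.06]
tool mm [-0.9  0.5  2. ]
```

View pics/scene10.png

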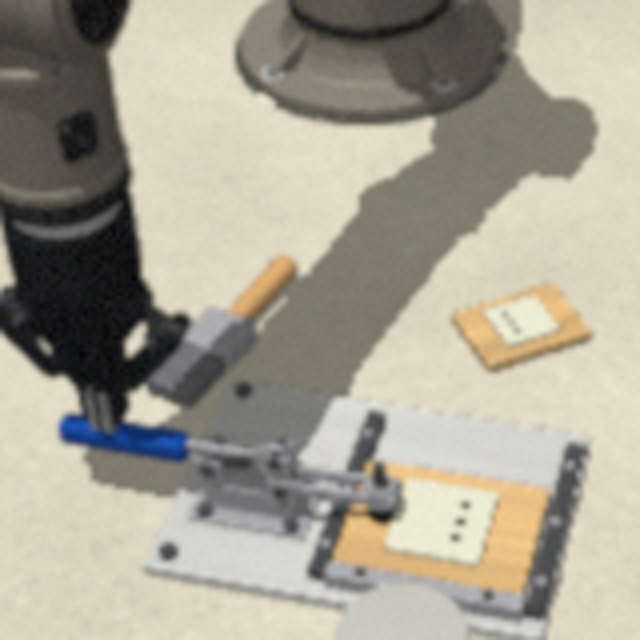

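The handle at (120,440) is level and no force acts on the finger, so it is past the dead point. Retracting straight up, well clear.

Call:
send_rows:
  commands:
    - {"translation": [0, 0, -0.015], "rot": [0, 0, 0], "grip": 0}
    - {"translation": [0, 0, -0.035], "rot": [0, 0, 0], "grip": 0}
    - {"translation": [0, 0, -0.04], "rot": [0, 0, 0], "grip": 0}
    - {"translation": [0, 0, -0.04], "rot": [0, 0, 0], "grip": 0}
    - {"translation": [0, 0, -0.03], "rot": [0, 0, 0], "grip": 0}

```text
t: 9.7
eef_pos: [0.5541, -0.0829, 0.2434]
tool_rot: [0.001, 0.746, 0.666, 0.001]
contact_force: [0.9, -0.7, 1.5]
gripper_width: 0.002
```

Call:
send_rows:
  commands:
    - {"translation": [-0.03, -0.005, -0.01], "rot": [0, 0, 0], "grip": 0}
    - {"translation": [-0.035, -0.005, 0], "rot": [0, 0, 0], "grip": 0}
    - {"translation": [-0.035, -0.005, 0], "rot": [0, 0, 0], "grip": 0}
    - {"translation": [-0.03, 0, 0], "rot": [0, 0, 0], "grip": 0}
    - {"translation": [0, 0, 0], "rot": [0, 0, 0], "grip": 0}

```text
t: 10.12
eef_pos: [0.5217, -0.2176, 0.2508]
tool_rot: [0.002, 0.749, 0.663, -0.001]
contact_force: [-0.5, -0.3, 0.5]
gripper_width: 0.001
```

Run:
```python
from h import *
from station import *
where()
cs=read_camera("scene");ct=read_camera("top")
im=cs["pixels"].astype(int);J=handle(spts(cs,im[...,2]>im[...,0]+35));print("handle",J.min(0).round(1),J.max(0).round(1),len(J))
overlay([("top",ct,(185,150,345,260),5),("scene",cs,(155,165,315,305),4)],TH,T,20,"c")
```

```text
t 10.12 tip jig mm [   2.9 -312. ] 233.8 F jig [-0.5 -0.3] 0.5 w 0.001 roterr tool deg [ 0.07  0.21 -0.6 ]
handle [  14.5 -206.6   47.3] [  29.3 -121.1   66.4] 207
```

View pics/ov_top_c.png

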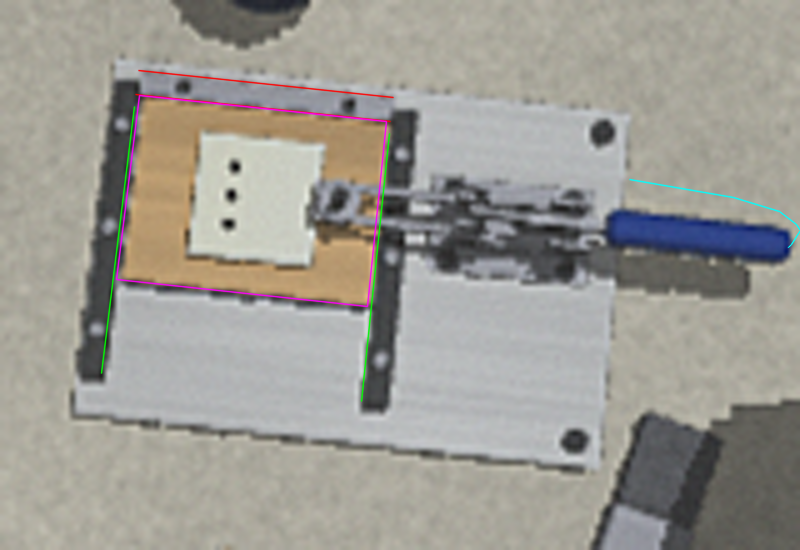

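View pics/ov_scene_c.png

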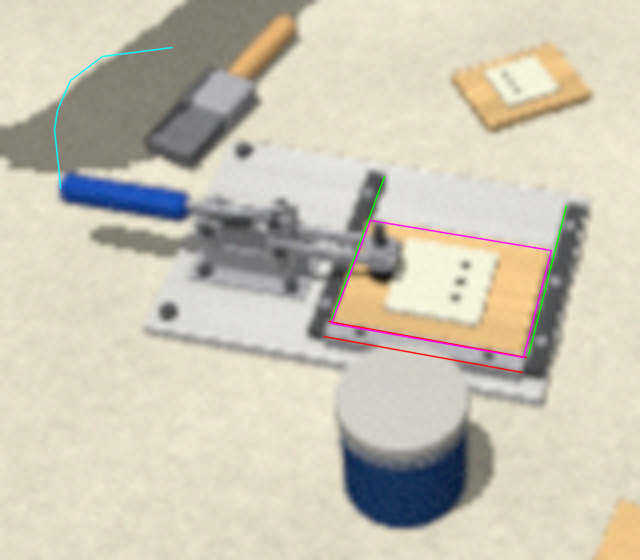

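The clamp stays locked by itself. The grip's top is at z ≈ 62–66, its end is at the locked end of the path, and the pad is on the plywood. The carrier matches the flush outline, the bystanders haven't moved, and the arm is clear.

```bash
python3 -c "
from station import *
print(hand_in())"
```

```text
the job is handed in; nothing more can be done
None
```

The carrier is flush against the end stop, the toggle clamp is locked, and the job is handed in after about 10 s of the 45 s allowed.

**Carrier:** I pushed it about 21 mm along the guides with the closed fingertips. The force then rose from about 2 to 7 N and the motion stopped. In the last top and scene views its outline matches the flush position to within about 2 mm, with no gap visible at the stop.

**Clamp:** I pushed the blue handle over and down. The force peaked at about 5 N in the readings after the pad met the carrier. It then fell to zero, and the handle lay level.

**After retracting:** The handle stayed level on its own, with the top of the grip at z ≈ 62–66 mm. Locked should be about 61.5 and the dead point about 73. The rubber pad is on the bare plywood.

**Surroundings:** The brush looks unmoved in the last pictures, and so does the tin as far as it shows. The dish was outside both last crops, but the arm never went near it. The arm finished well clear, about 0.23 m above the bench.

**Less certain:**
- The two cameras differ by about 2–3 mm, so positions are only that accurate.
- I stopped lowering about 1.5 mm above the locked handle's top. The finger therefore never felt the clamp's stop, and the lock is judged from the snap and the pictures.
- At the end of the carrier push the wrist showed 6 N upward, but the carrier showed no tipping or shift afterwards.

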